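# Hold the glass reference cell in the light gauge

## Task

Pick up the glass reference cell by its two frosted faces only, so that nothing ever touches its clear windows, and bring it upright between the two housings of the light gauge, over the middle of the seat, with its windows facing the light path. Lower it until you feel the sprung seat, press the seat about half-way down its travel, gently and never to the bottom, and finish there still gripping the cell: the program ends while holding it, with the seat kept pressed. Leave the spanner, the T-handled key and the steel sleeve where they lie.

Things in the scene. Friction and masses are not known exactly. Their poses are not given: they have to be found in the camera images.
- cell_center (a point): Centre of the loose glass cell (upright block 90 mm high, 0.12 to 0.22 kg), 45 mm above its underside; it starts upright on a low stand. Its y axis is the normal of the two frosted faces (whitish, 22 mm wide, full height, 32 mm apart): grip these, best 15 to 30 mm above the centre. Its x axis is the normal of the clear windows (25 mm apart); z up. Half a turn about z makes no difference.
- cell_windows: The two clear glass panes on the +x and -x sides of the cell, fixed to it: each 25 mm wide, from 8 to 88 mm above the cell's underside. Nothing may touch them. Origin: centre of the cell's underside, axes as the cell's.
- stand: Fixed low square wooden stand under the cell, 110 x 110 mm, 10 mm high. Origin: centre of its underside.
- gauge: Fixed light gauge: base 170 x 100 mm, 20 mm high, with two housings: emitter at -x (56 mm wide) and receiver at +x (46 mm wide). Their tops are 88 mm above the bench; the gap between them is 50 mm (x = -25 to +25 mm), open above and to both y sides. Origin: centre of the base's underside.
- beam (a point): Middle of the light path in the gap, 72 mm above the bench, straight above the centre of the gauge and of the sprung seat. Its x axis runs along the light path from emitter to receiver; z is up. The cell's x axis is to lie along this x axis (either way round).
- seat (a joint): Travel of the sprung seat, a plate 26 x 26 mm in the middle of the gap: 0 = up, 0.014 m = bottomed, moving straight down. Its top, when up, is somewhere between 44 and 60 mm above the bench, different each time: to be felt. It starts to move at 3 N and needs 0.5 N more per mm: 6.5 N half-way, 10 N at the bottom; the cell's weight alone does not move it.
- sleeve: Bystander: loose upright steel sleeve, 44 mm across, 65 mm high. Origin: centre of its underside.
- t_key: Bystander: loose T-handled steel key lying flat, about 130 mm long along its x axis with a 112 mm cross bar along y at its -x end, 12 mm high. Origin: on the bench below the middle of the shank.
- spanner: Bystander: loose spanner, 200 mm long, lying flat along its x axis. Origin: its underside at about mid length.
- cell: The whole reference cell, windows included. Origin: centre of its underside; axes as at its centre point.

How it is judged:
On the way:
1. the cell is lifted clear of its stand in the fingers (contact force between cell and the fingers above 2 N and height (world z) of cell_center above 0.075 m and contact force between cell and stand below 0.05 N and value of joint seat below 0.001 m), for 0.2 s.
At the end, for the whole second after the job is handed in: The cell is gripped in the fingers, upright within 7 degrees, its centre within 7 mm (level) of the light path's middle, its windows square to the light path within 9 degrees, at rest, its windows and the housings untouched, and it keeps the seat pressed down between 3 and 11 mm of its 14 mm travel (contact force between cell and the fingers above 2 N and value of joint seat between 0.003 and 0.011 m and horizontal distance between cell_center and beam below 0.007 m and angle between cell_center's own z axis and vertical below 0.12 rad and angle between the x axis of cell_center and the x axis of beam, either way round below 0.16 rad and contact force between cell and gauge below 0.2 N and height (world z) of cell_center above 0.07 m and linear speed of cell below 0.02 m/s); the arm keeps its last pose, push and grip.
It fails at once if something touches the clear windows (contact force between cell_windows and anything else above 0.5 N).
It fails at once if the seat is pressed to the bottom (value of joint seat above 0.0132 m).
It fails at once if the sleeve is disturbed (distance of sleeve from where it was at the start of the episode above 0.02 m).
It fails at once if the T-handled key is disturbed (distance of t_key from where it was at the start of the episode above 0.02 m).
It fails at once if the spanner is disturbed (distance of spanner from where it was at the start of the episode above 0.02 m).
It also fails if it takes over 38 s, if anything falls off the work surface, if the arm or the gripper's body presses on something with over 40 N, if the wrist force passes 120 N, or if a joint passes its speed limit or range.

## Robot

A 6-joint arm with a two-finger parallel gripper is mounted at the origin on the work surface. World frame = base frame: x ahead of the robot, y to its left, z up, the work surface at z = 0. Lengths are in m, angles in rad, forces in N, time in s.
With the tool pointing down it reaches from about 0.3 to 0.75 m from the base axis. Payload 8.5 kg.
Tool frame: the origin (TCP) lies midway between the tips of the shut fingers; the grasp point (between the pads) lies 19 mm behind it; z points along the fingers, y is the line along which they close (so a half turn about z gives the same grasp; the last joint's range is limited). The gripper opens to 85 mm and grips with 20 to 120 N. Pads are 22 mm wide; open, the fingers measure 114 mm over their backs; the gripper's body (76 mm by 85 mm) begins 54 mm behind the grasp point. The pads swing forward as they close: fully open they stand 13 mm farther back than shut.
Start: joints at [-1.36, 0.381, 1.297, -0, 1.464, -0.215], TCP at [0.227, -0.501, 0.231] pointing down, gripper open.
Joint ranges: [-3.11, 3.11], [-0.89, 2.33], [0.22, 2.48], [-1.42, 4.56], [0.17, 2.85], [-2.88, 2.88]. Speed limits (rad/s): [2.39, 2.39, 3.14, 3.14, 3.14, 3.14].

## Interface

Orientations are given as a unit quaternion [x, y, z, w].
In Python, from bench import * gives the robot as it stands. The module is installed in compiled form; this text tells all that it offers.
- The arm moves only by the tool carry_out, never from a script. Its argument "steps" is one flat list of numbers, 5 for each row, row after row: the shift along the world's x, y, z in m, then the turn about the world's z in degrees, then the opening in per cent of the stroke, from 0 (shut) to 100 (fully open). A call has 1 to 20 rows; each row is the pose to reach, as a shift and turn from the pose commanded when the call began; what a row does not reach only later rows make up. A row lasts 1/12 s, in which the tool goes at most 41.7 mm and 7.16 degrees, less where a joint would pass 70% of its speed; a pose out of reach is approached as far as the arm can. A call with a gripper value outside its range is refused whole. The fingers move at their own pace and stop on an object; "force" is the grip in N (left out, the last holds). Time passes only in rows, so rows that repeat a pose let the fingers close. It gives the time, the measured TCP pose, the force, the opening and the grip force at its end, in the units of the state.
- sense(): the state, without advancing time (a new reading comes with each control period).
- grab_frame(name): name is "scene" or "side" or "wrist"; returns the picture (480x640x3 uint8, red, green, blue); there is no depth.
- calibration(name): a dict with "camera_matrix" (3x3 intrinsics, pixels), "world_to_cam" (4x4, takes a point from world to camera coordinates). Camera axes: x right, y down, z forward; pixel columns grow to the right and rows downward; lengths in m; the calibration is good to about 2 mm. A picture is of the moment at which its call begins: read the wrist's pose just before it. calibration takes no time and is no camera call; for the wrist camera it gives the pose at the moment of the call.
- sign_off(): hands the job in; it is judged then, once.
Trained networks look in the newest picture that a camera, given by its name, has taken for a name from the list of things; names that differ only in an ending like _2 or _b are one class to them, and where a whole thing is asked for, a point or a joint stands for the part that bears it (a point fixed in the world has none). Each returns a list of dicts, best first, with "conf" (0 to 1); they miss things now and then, are a little off and sometimes report something else, mostly with a low value. They report only what shows in the picture. A call takes as long as a camera call.
- silhouettes(camera, label): "region" (480x640 bool, what is visible of it) and "box" ([left, top, right, bottom] in pixels, round what is visible of it).
- landmark_of(camera, label): "position" ([column, row] in pixels: a listed point, or the origin of a listed thing).
The state is a dict: "time_s": time; "qpos": joint angles; "joint_vel": joint speeds; "tau": joint torques, N m; "position": TCP position; "orientation": TCP orientation; "contact_force": force on the tool from outside, world axes, zero at the start; "wrist_torque": the same for the moment, N m; "width": finger opening in m; "finger_force": force on a finger pad.
Only numpy, scipy, OpenCV 4.12 (cv2) and the standard library are available. Lean on these libraries where they do the work, as an engineer would, in place of code of your own. Each camera call takes 0.05 s, during which the arm holds its last target. There are 200 camera calls.

## Working session

There is one attempt and no reset: what is moved stays moved. The work goes in short steps, Python scripts to look and compute and a tool call to move; the robot and the scene stay as the last step left them, time stands still between calls to the robot, and variables do not carry over. Pictures are saved under pics/ and viewed, at most 10 in all, crops included, and the job is handed in when it is done.

Besides the shell and the picture viewer there is one more tool, called after "Request:" as name(argument=value, ...) on one line, values as JSON. carry_out: Moves the arm, as the interface text tells. Its arguments: {"type":"object","properties":{"steps":{"type":"array"},"force":{"type":"number"}},"required":["steps"]}

```bash
mkdir -p pics
cat > h.py <<'E'
from bench import *
import numpy as np, cv2
def ray(cam,uv):
    c=calibration(cam);K=np.array(c["camera_matrix"]);T=np.array(c["world_to_cam"])
    d=T[:3,:3].T@np.linalg.solve(K,[uv[0],uv[1],1.]);o=-T[:3,:3].T@T[:3,3]
    return o,d
def at_z(cam,uv,z):
    o,d=ray(cam,uv);return (o+d*(z-o[2])/d[2]).round(4)
def proj(cam,p):
    c=calibration(cam);q=np.array(c["world_to_cam"])@np.append(p,1);q=np.array(c["camera_matrix"])@q[:3];return (q[:2]/q[2]).round(1)
def tri(a,b):
    (o1,d1),(o2,d2)=a,b
    d1=d1/np.linalg.norm(d1);d2=d2/np.linalg.norm(d2)
    s=np.linalg.lstsq(np.c_[d1,-d2],o2-o1,rcond=None)[0]
    p,q=o1+s[0]*d1,o2+s[1]*d2
    return ((p+q)/2).round(4),np.linalg.norm(p-q).round(4)
E
python3 - <<'E'
from h import *
s=sense();print(s["time_s"],s["position"],s["orientation"],s["width"],s["contact_force"])
L={}
for cam in ("scene","side"):
    im=grab_frame(cam);cv2.imwrite(f"pics/{cam}1.png",im[:,:,::-1])
    print(cam,(lambda o:o.round(3))(ray(cam,(320,240))[0]))
    for n,z in (("cell_center",.055),("beam",.072),("gauge",0),("stand",0),("sleeve",0),("t_key",0),("spanner",0)):
        r=landmark_of(cam,n)
        for k in r[:2]: print(n,round(k["conf"],2),np.round(k["position"],1),at_z(cam,k["position"],z))
        if r: L[cam,n]=ray(cam,r[0]["position"])
for n in ("cell_center","beam","gauge","stand","sleeve","t_key","spanner"):
    if ("scene",n) in L and ("side",n) in L: print(n,*tri(L["scene",n],L["side",n]))
E
```

```text
0.0 [ 0.2271072  -0.50060017  0.23070262] [ 9.77424242e-01  2.11284938e-01 -2.01007636e-07 -7.24864000e-04] 0.08539936588582676 [ 0.01117992 -0.16607716 -0.70490332]
scene [1.242 0.199 0.72 ]
cell_center 0.78 [206.8 240.9] [ 0.5651 -0.1301  0.055 ]
beam 0.76 [389.9 232.8] [0.501  0.2217 0.072 ]
gauge 0.72 [385.3 259.2] [ 0.5015  0.2196 -0.    ]
stand 0.67 [197.1 258.1] [ 0.5622 -0.1601  0.    ]
sleeve 0.7 [262.8 325.1] [0.7063 0.0138 0.    ]
sleeve 0.7 [294.  211.2] [0.3809 0.0056 0.    ]
t_key 0.62 [293.8 212. ] [0.3837 0.0057 0.    ]
spanner 0.56 [488.3 267.4] [0.4906 0.4246 0.    ]
side [0.313 0.682 0.685]
cell_center 0.8 [338.  186.4] [ 0.5736 -0.1134  0.055 ]
beam 0.62 [311.7 305.5] [0.5026 0.225  0.072 ]
gauge 0.66 [309.7 330.1] [0.5085 0.2229 0.    ]
gauge 0.39 [253.  232.1] [0.7128 0.0301 0.    ]
stand 0.91 [343.8 196.5] [ 0.5713 -0.1512  0.    ]
sleeve 0.86 [253.2 228.8] [0.7171 0.0206 0.    ]
t_key 0.98 [414.  264.2] [0.3731 0.0052 0.    ]
spanner 0.59 [415.4 262.6] [ 3.715e-01 -1.000e-04  0.000e+00]
cell_center [ 0.5728 -0.123   0.0556] 0.0138
beam [0.5022 0.2229 0.0717] 0.0033
gauge [0.5068 0.2217 0.0028] 0.0057
stand [ 0.5697 -0.154   0.0031] 0.0091
sleeve [0.7136 0.0193 0.0049] 0.0096
t_key [ 0.3743  0.0023 -0.0058] 0.0044
spanner [0.4558 0.3146 0.1461] 0.3171
```

View pics/scene1.png

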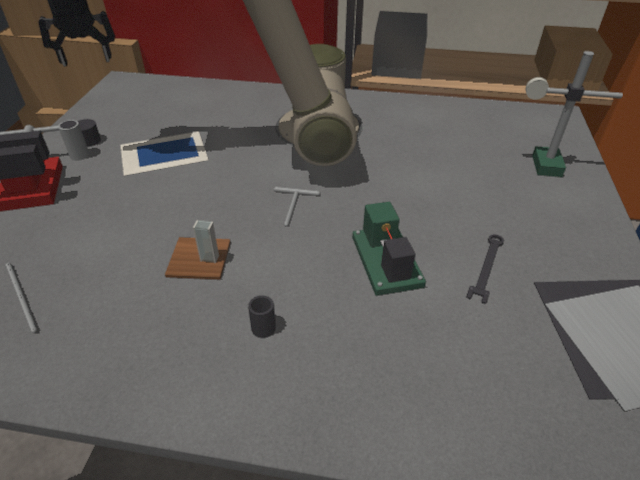

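View pics/side1.png

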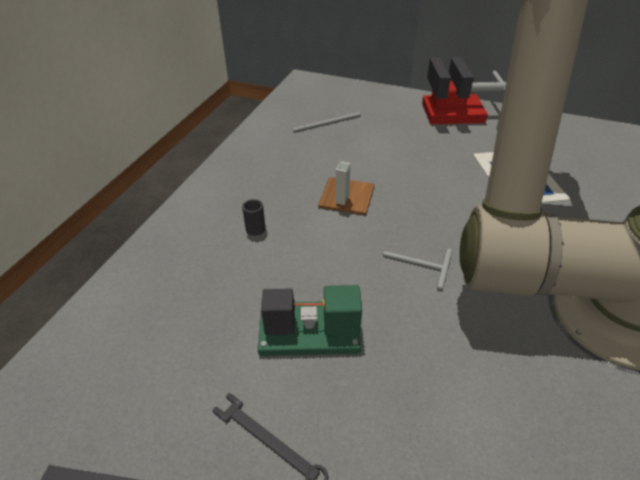

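The scene view shows the cell at about (206,240) on its wooden stand, the gauge at (388,250) with the green emitter nearer the robot, the sleeve at (262,315), the T-key at (295,200) and the spanner at (487,268). The side view agrees: cell at (343,183), gauge at (310,320), seat at (309,318). Next I'll move above the cell to look from close by.

Request:
carry_out(steps=[0.02,0.03,0.03,0,100,0.04,0.06,0.06,0,100,0.065,0.09,0.09,0,100,0.09,0.12,0.1,0,100,0.115,0.15,0.1,0,100,0.14,0.18,0.1,0,100,0.165,0.21,0.1,0,100,0.19,0.24,0.1,0,100,0.215,0.27,0.1,0,100,0.24,0.3,0.1,0,100,0.265,0.33,0.1,0,100,0.28,0.35,0.1,0,100,0.28,0.35,0.1,0,100,0.28,0.35,0.1,0,100,0.28,0.35,0.1,0,100])

```text
time_s: 2.05
position: [0.5069, -0.1512, 0.3313]
orientation: [0.977, 0.211, -0.0, 0.0]
contact_force: [-0.1, 0.5, 0.2]
width: 0.0852
finger_force: 0.0
```

Run:
```python
from h import *
s=sense();print(s["time_s"],s["position"],s["orientation"],s["contact_force"])
o,d=ray("wrist",(320,240));print(o,d)
im=grab_frame("wrist");cv2.imwrite("pics/w1.png",im[:,:,::-1])
for n,z in (("cell_center",.055),("cell",.01),("stand",0)):
    for k in landmark_of("wrist",n)[:2]: print(n,round(k["conf"],2),np.round(k["position"],1),at_z("wrist",k["position"],z))
```

```text
2.05 [ 0.50690779 -0.15122981  0.33126142] [ 9.77429782e-01  2.11260486e-01 -1.59066563e-04  5.46928702e-05] [-0.10664792  0.47751381  0.19772175]
[ 0.57491633 -0.12065606  0.47447576] [-0.25910201 -0.12411395 -0.95786315]
cell_center 0.17 [320.9 137.8] [ 0.5674 -0.1283  0.055 ]
cell 0.68 [321.4 138.4] [ 0.5663 -0.13    0.01  ]
stand 0.82 [337.5 144.1] [ 0.5681 -0.1511  0.    ]
```

View pics/w1.png

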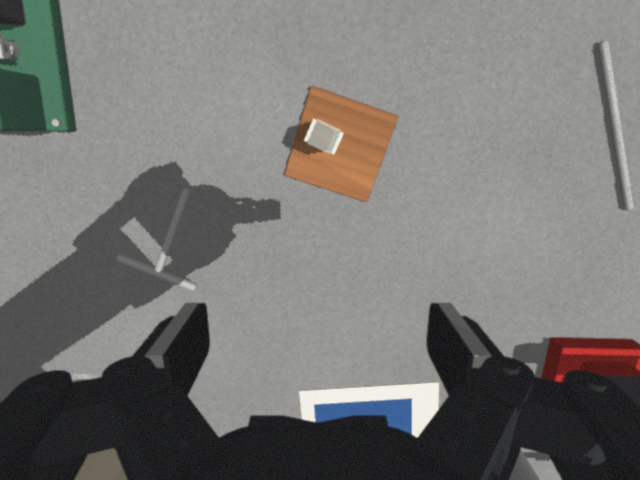

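The wrist picture shows the cell's top at about (324,136). Its bright frosted edges are on the left and right, so its closing axis is roughly image-horizontal. I'll enlarge that part.

Run:
```python
from h import *
im=cv2.imread("pics/w1.png")
cv2.imwrite("pics/w1c.png",cv2.resize(im[105:165,290:360],None,fx=10,fy=10,interpolation=cv2.INTER_CUBIC))
for uv in ((313,118),(343,130),(336,154),(305,141)): print(uv,at_z("wrist",uv,.1))
```

```text
(313, 118) [ 0.5818 -0.1131  0.1   ]
(343, 130) [ 0.5837 -0.144   0.1   ]
(336, 154) [ 0.5604 -0.1475  0.1   ]
(305, 141) [ 0.5591 -0.1147  0.1   ]
```

View pics/w1c.png

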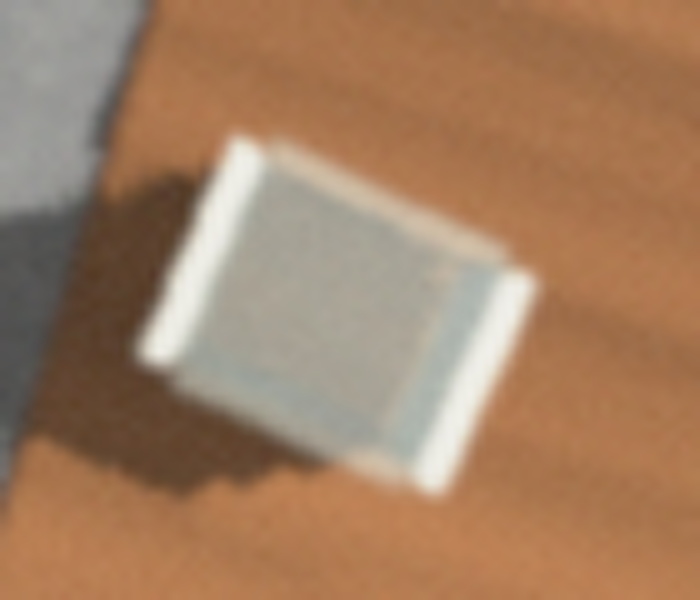

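The crop shows the bright frosted strips: the left one's outer edge runs (232,135) to (138,355), and the right one's (538,280) to (440,492). The glass is in between.

Run:
```python
from h import *
P=[at_z("wrist",(290+(x+.5)/10-.5,105+(y+.5)/10-.5),.1)[:2] for x,y in ((232,135),(538,280),(440,492),(138,355))]
a,b,c,d=map(np.array,P);print(P,(a+b+c+d)/4)
f=lambda v:np.degrees(np.arctan2(v[1],v[0]))
print("frosted len",np.linalg.norm(a-d),np.linalg.norm(b-c),"sep",np.linalg.norm(a-b),np.linalg.norm(d-c))
print("x-axis",f(a-d),f(b-c),"y-axis",f(a-b),f(d-c))
x,y=sense()["position"][:2];print("shift",(a+b+c+d)/4-[x,y])
```

```text
[array([ 0.5817, -0.1129]), array([ 0.5817, -0.1453]), array([ 0.5596, -0.1452]), array([ 0.5593, -0.1128])] [ 0.570575 -0.12905 ]
frosted len 0.022400223213173545 0.022100226243185847 sep 0.03240000000000001 0.03240138885912146
x-axis -0.2557830307392718 -0.25925515150142925 y-axis 90.0 90.53050131667376
shift [0.0638946  0.02272472]
```

The measured sizes are 22 mm and 32.4 mm, which match. The cell's centre is at (0.5706, -0.1290), and its y axis lies along the world's y. I'll move over it, turn -24.4°, and look again from close.

Request:
carry_out(steps=[0.03,0.01,-0.01,-7,100,0.05,0.02,-0.03,-14,100,0.0635,0.0218,-0.06,-21,100,0.0635,0.0218,-0.1,-24.4,100,0.0635,0.0218,-0.13,-24.4,100,0.0635,0.0218,-0.13,-24.4,100,0.0635,0.0218,-0.13,-24.4,100,0.0635,0.0218,-0.13,-24.4,100,0.0635,0.0218,-0.13,-24.4,100])

```text
time_s: 3.0
position: [0.5715, -0.1298, 0.204]
orientation: [1.0, -0.0, 0.002, 0.001]
contact_force: [-0.2, 0.4, -0.0]
width: 0.0854
finger_force: 0.0
```

Run:
```python
from h import *
s=sense();print(s["time_s"],s["position"],s["orientation"],s["contact_force"],s["width"])
x,y,z=s["position"]
im=grab_frame("wrist")[:,:,::-1].copy()
for p in ((.5816,-.1130,.1),(.5816,-.1452,.1),(.5595,-.1452,.1),(.5595,-.113,.1)):
    print(proj("wrist",p))
cx,cy=proj("wrist",(.5706,-.129,.1)).astype(int)
x0=max(0,cx-60);y0=max(0,cy-50);print(x0,y0)
cv2.imwrite("pics/w2c.png",cv2.resize(im[y0:y0+100,x0:x0+120],None,fx=6,fy=6,interpolation=cv2.INTER_CUBIC))
```

```text
3.0 [ 0.5714616  -0.12979223  0.20401064] [ 9.99997246e-01 -1.95878494e-04  2.13737567e-03  9.48990930e-04] [-0.18965934  0.4091534  -0.00696295] 0.0853562980734522
[294.  226.9]
[341.  226.9]
[340.4 257.3]
[294.6 257.3]
257 192
```

View pics/w2c.png

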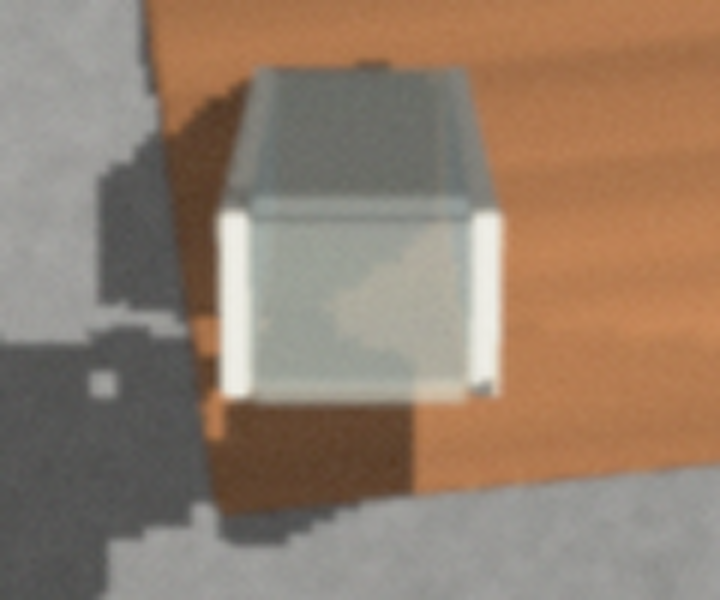

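The predicted corners match the seen ones, (293,227), (341,227), (340,258) and (294,258), to within half a millimetre. I'll go down and grip.

Request:
carry_out(steps=[0,0,-0.04,0,100,0,0,-0.08,0,100,0,0,-0.11,0,100,0,0,-0.13,0,100,0,0,-0.142,0,100,0,0,-0.142,0,100,0,0,-0.142,0,100,0,0,-0.142,0,100,0,0,-0.142,0,60,0,0,-0.142,0,45,0,0,-0.142,0,20,0,0,-0.142,0,0,0,0,-0.142,0,0,0,0,-0.142,0,0,0,0,-0.142,0,0,0,0,-0.142,0,0,0,0,-0.142,0,0,0,0,-0.142,0,0], force=60)

```text
time_s: 4.55
position: [0.5709, -0.1292, 0.0598]
orientation: [1.0, -0.0, 0.0, 0.0]
contact_force: [-0.1, 0.3, 5.7]
width: 0.0316
finger_force: 60.0
```

The width is 31.6 mm at 60 N, so the cell is gripped. I'll lift it and carry it toward the gauge, stopping short to look at the gauge.

Request:
carry_out(steps=[0,0,0.02,0,0,0,0,0.05,0,0,0,0,0.08,0,0,0,0,0.11,0,0,0,0,0.13,0,0,0,0.02,0.14,0,0,-0.005,0.05,0.14,0,0,-0.015,0.085,0.14,0,0,-0.025,0.12,0.14,0,0,-0.035,0.155,0.14,0,0,-0.045,0.19,0.14,0,0,-0.05,0.22,0.14,0,0,-0.055,0.24,0.14,0,0,-0.06,0.25,0.14,0,0,-0.06,0.25,0.14,0,0,-0.06,0.25,0.14,0,0,-0.06,0.25,0.14,0,0,-0.06,0.25,0.14,0,0])

```text
time_s: 6.05
position: [0.5111, 0.1197, 0.1992]
orientation: [1.0, -0.001, -0.0, 0.0]
contact_force: [0.8, -0.3, -1.6]
width: 0.0311
finger_force: 60.0
```

Run:
```python
from h import *
s=sense();print(s["time_s"],s["position"],s["orientation"],s["contact_force"],s["width"],s["finger_force"])
im=grab_frame("wrist")[:,:,::-1];cv2.imwrite("pics/w3.png",im)
for n,z in (("beam",.072),("gauge",0)):
    for k in landmark_of("wrist",n)[:1]: print(n,round(k["conf"],2),np.round(k["position"],1),at_z("wrist",k["position"],z))
```

```text
6.05 [0.51107071 0.11972846 0.19915292] [ 9.99999629e-01 -8.50469729e-04 -8.63215948e-05  1.05832454e-04] [ 0.79500304 -0.34336509 -1.57691487] 0.031110307571127073 59.99883770942688
beam 0.84 [182.1 235.3] [0.5082 0.2231 0.072 ]
gauge 0.69 [208.8 212.1] [0.5102 0.2232 0.    ]
```

View pics/w3.png

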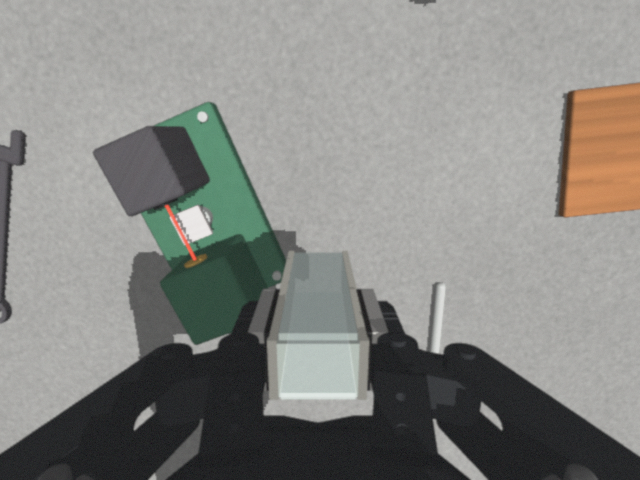

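The cell is held centrally in the fingers, with its windows facing up and down in the image. The gauge lies at upper left: black receiver at (150,170), seat at (193,222), emitter top at (210,290), beam line from (168,205) to (195,260). The gauge is turned by about 25°. I'll enlarge it.

Run:
```python
from h import *
im=cv2.imread("pics/w3.png")
c=cv2.convertScaleAbs(im[95:345,85:305],alpha=1.8,beta=10)
cv2.imwrite("pics/w3c.png",cv2.resize(c,None,fx=2.4,fy=2.4,interpolation=cv2.INTER_CUBIC))
```

```text
(no output)
```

View pics/w3c.png

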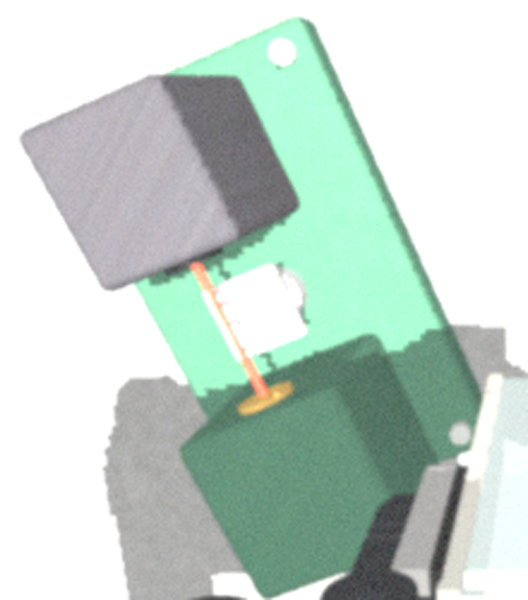

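In the crop, the receiver's top corners are (22,138), (158,78), (237,235) and (105,288). The emitter's gap edge runs (180,450) to (335,385), and the beam runs (197,265) to (263,395).

Run:
```python
from h import *
g=lambda x,y,z:at_z("wrist",(85+(x+.5)/2.4-.5,95+(y+.5)/2.4-.5),z)[:2]
f=lambda v:round(np.degrees(np.arctan2(v[1],v[0])),1)
A,B,C,D=[g(*p,.088) for p in ((22,138),(158,78),(237,235),(105,288))]
E,F,G=[g(*p,.088) for p in ((180,450),(335,385),(268,598))]
b1,b2=g(197,265,.072),g(263,395,.072)
print("rec",A,B,C,D,"em",E,F,G,"beam",b1,b2)
print("x-angles",f(A-D),f(B-C),f(E-G),f(b1-b2),"base",f(g(313,25,.02)-g(478,400,.02)))
print("y-angles",f(A-B),f(D-C),f(E-F))
print("lens rec",np.linalg.norm(A-D),np.linalg.norm(B-C),np.linalg.norm(A-B),np.linalg.norm(D-C),"em",np.linalg.norm(E-G),np.linalg.norm(E-F))
t=np.radians(24.7);ex=np.array([np.cos(t),np.sin(t)]);ey=np.array([-ex[1],ex[0]])
m=(D+C)/2;n=(E+F)/2
print("gap",(m-n)@ex,"gapmid",(m+n)/2,"beam mid",(b1+b2)/2,"diff in gauge axes",((m+n)/2-(b1+b2)/2)@np.c_[ex,ey])
```

```text
rec [0.5704 0.2701] [0.5864 0.2302] [0.5433 0.2131] [0.5277 0.2532] em [0.4766 0.2376] [0.4978 0.1883] [0.4246 0.2154] beam [0.5313 0.2322] [0.4889 0.2159]
x-angles 21.6 21.6 23.1 21.0 base 21.2
y-angles 111.9 111.3 113.3
lens rec 0.04592276124102303 0.0463683081425234 0.04298848683077833 0.04302754931436369 em 0.0565406048782643 0.05366497926953854
gap 0.052321859865322375 gapmid [0.51135 0.22305] beam mid [0.5101  0.22405] diff in gauge axes [ 0.00071777 -0.00143084]
```

The gauge's x axis is at about 21.5° and its centre is at (0.510, 0.224). The housing lengths come out at 46 and 56 mm, as given. I'll move over the gap, turn and check.

Request:
carry_out(steps=[0,0.03,0,7,0,0,0.06,0,14,0,-0.0005,0.085,0,21,0,-0.0005,0.1,0,21.5,0,-0.0005,0.103,-0.01,21.5,0,-0.0005,0.103,-0.025,21.5,0,-0.0005,0.103,-0.04,21.5,0,-0.0005,0.103,-0.04,21.5,0,-0.0005,0.103,-0.04,21.5,0,-0.0005,0.103,-0.04,21.5,0,-0.0005,0.103,-0.04,21.5,0,-0.0005,0.103,-0.04,21.5,0])

```text
time_s: 7.2
position: [0.5106, 0.2238, 0.1601]
orientation: [0.982, 0.186, 0.001, -0.0]
contact_force: [0.2, -0.2, -1.2]
width: 0.0314
finger_force: 60.3
```

Run:
```python
from h import *
s=sense();print(s["time_s"],s["position"],s["orientation"],s["contact_force"],s["width"],s["finger_force"])
im=grab_frame("wrist")[:,:,::-1]
cv2.imwrite("pics/w4.png",cv2.convertScaleAbs(im,alpha=1.6,beta=10))
t=np.radians(21.5);ex=np.array([np.cos(t),np.sin(t)]);ey=np.array([-ex[1],ex[0]])
for n,x,y,z in (("recC",25,-21.5,88),("recD",25,21.5,88),("recA",71,21.5,88),("recB",71,-21.5,88),("emE",-25,27,88),("emF",-25,-27,88),("base++",85,50,20),("base+-",85,-50,20)):
    print(n,proj("wrist",np.append([.5101,.224]+ex*x/1e3+ey*y/1e3,z/1e3)))
```

```text
7.2 [0.51055221 0.22377382 0.16010842] [ 9.82494715e-01  1.86289002e-01  7.36577406e-04 -1.92214745e-05] [ 0.24857764 -0.22269239 -1.24898136] 0.031350165577357036 60.29439568519592
recC [353.2 216.5]
recD [280.8 216.5]
recA [278.4 136. ]
recB [355.5 136. ]
emE [274.3 293.8]
emF [359.8 293.8]
base++ [248.  114.2]
base+- [386.3 114.3]
```

View pics/w4.png

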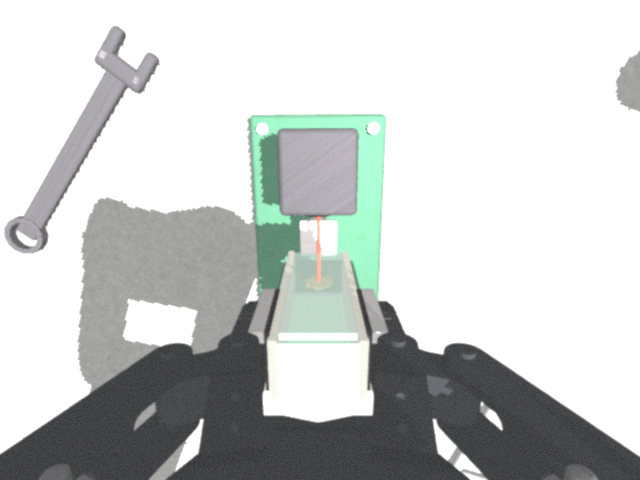

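The view matches the prediction to about 1 mm: receiver edge at row 215 (predicted 216.5), beam line upright at column 319, yaw square. I'll lower between the housings to just above the highest possible seat position.

Request:
carry_out(steps=[0,0,-0.02,0,0,0,0,-0.035,0,0,0,0,-0.045,0,0,0,0,-0.045,0,0,0,0,-0.045,0,0,0,0,-0.045,0,0,0,0,-0.045,0,0,0,0,-0.045,0,0])

```text
time_s: 7.92
position: [0.5105, 0.224, 0.1151]
orientation: [0.982, 0.187, 0.001, -0.0]
contact_force: [0.0, -0.2, -2.8]
width: 0.0316
finger_force: 60.4
```

Request:
carry_out(steps=[0,0,-0.001,0,0,0,0,-0.003,0,0,0,0,-0.003,0,0,0,0,-0.003,0,0,0,0,-0.003,0,0])

```text
time_s: 8.33
position: [0.5102, 0.2239, 0.1113]
orientation: [0.982, 0.186, -0.0, -0.0]
contact_force: [0.1, -0.3, -2.3]
width: 0.0314
finger_force: 60.4
```

Request:
carry_out(steps=[0,0,-0.001,0,0,0,0,-0.003,0,0,0,0,-0.003,0,0,0,0,-0.003,0,0,0,0,-0.003,0,0])

```text
time_s: 8.75
position: [0.5102, 0.2239, 0.1083]
orientation: [0.982, 0.186, -0.0, -0.0]
contact_force: [0.5, -0.0, -1.4]
width: 0.0311
finger_force: 60.4
```

Request:
carry_out(steps=[0,0,-0.001,0,0,0,0,-0.002,0,0,0,0,-0.002,0,0,0,0,-0.002,0,0,0,0,-0.002,0,0])

```text
time_s: 9.17
position: [0.5102, 0.2239, 0.1063]
orientation: [0.982, 0.186, 0.0, 0.0]
contact_force: [-0.6, 0.2, -1.5]
width: 0.0313
finger_force: 60.4
```

Request:
carry_out(steps=[0,0,-0.001,0,0,0,0,-0.002,0,0,0,0,-0.002,0,0,0,0,-0.002,0,0,0,0,-0.002,0,0])

```text
time_s: 9.58
position: [0.5102, 0.2239, 0.1043]
orientation: [0.982, 0.186, -0.0, 0.0]
contact_force: [0.9, -0.6, -1.7]
width: 0.0315
finger_force: 60.4
```

Request:
carry_out(steps=[0,0,-0.001,0,0,0,0,-0.002,0,0,0,0,-0.002,0,0,0,0,-0.002,0,0,0,0,-0.002,0,0])

```text
time_s: 10.0
position: [0.5102, 0.2239, 0.1023]
orientation: [0.982, 0.186, -0.0, -0.0]
contact_force: [0.3, 0.5, -1.0]
width: 0.0313
finger_force: 60.4
```

Request:
carry_out(steps=[0,0,-0.001,0,0,0,0,-0.002,0,0,0,0,-0.002,0,0,0,0,-0.002,0,0,0,0,-0.002,0,0])

```text
time_s: 10.42
position: [0.5102, 0.2239, 0.1003]
orientation: [0.982, 0.187, 0.0, 0.0]
contact_force: [0.4, 0.6, -1.5]
width: 0.0317
finger_force: 60.4
```

Request:
carry_out(steps=[0,0,-0.001,0,0,0,0,-0.002,0,0,0,0,-0.002,0,0,0,0,-0.002,0,0,0,0,-0.002,0,0])

```text
time_s: 10.83
position: [0.5103, 0.2239, 0.0985]
orientation: [0.982, 0.186, 0.0, -0.0]
contact_force: [0.2, 0.1, 1.5]
width: 0.0317
finger_force: 60.5
```

The force rose by about 3 N, so the seat is felt near TCP z = 0.099. I'll press a bit more and check the slope.

Request:
carry_out(steps=[0,0,-0.001,0,0,0,0,-0.002,0,0,0,0,-0.003,0,0,0,0,-0.003,0,0,0,0,-0.003,0,0,0,0,-0.003,0,0])

```text
time_s: 11.33
position: [0.5103, 0.224, 0.0954]
orientation: [0.982, 0.186, 0.0, -0.0]
contact_force: [0.1, -0.4, 2.4]
width: 0.0312
finger_force: 60.7
```

Run:
```python
from h import *
F=[]
for i in range(8):
    grab_frame("side");s=sense();F.append(s["contact_force"][2])
print(np.round(F,2),np.mean(F),s["position"],s["width"],s["time_s"])
```

```text
[3.22 2.69 3.5  2.68 2.85 2.38 3.34 3.45] 3.012350142700953 [0.51024731 0.22393382 0.09538101] 0.031031875786212686 11.7333
```

The press force is about 4.6 N, or roughly 3 mm of travel, so contact was near TCP z = 0.0986. I'll go 3.5 mm further, to about half-way.

Request:
carry_out(steps=[0,0,-0.001,0,0,0,0,-0.002,0,0,0,0,-0.003,0,0,0,0,-0.0035,0,0,0,0,-0.0035,0,0,0,0,-0.0035,0,0,0,0,-0.0035,0,0])

```text
time_s: 12.32
position: [0.5102, 0.2239, 0.0919]
orientation: [0.982, 0.186, 0.0, -0.0]
contact_force: [0.0, 0.1, 4.3]
width: 0.0315
finger_force: 60.8
```

Run:
```python
from h import *
F=[]
for i in range(10):
    im=grab_frame("side" if i else "wrist")
    if not i: cv2.imwrite("pics/w5.png",im[:,:,::-1])
    s=sense();F.append(s["contact_force"])
print(np.mean(F,0),s["position"],s["orientation"],s["width"],s["finger_force"],s["wrist_torque"],s["time_s"])
cv2.imwrite("pics/s5.png",cv2.resize(im[230:370,230:390,::-1],None,fx=4,fy=4,interpolation=cv2.INTER_CUBIC))
```

```text
[0.46908847 0.50202842 4.81417939] [0.51023681 0.22394778 0.09187183] [ 9.82454363e-01  1.86503117e-01  1.06397003e-04 -9.35740692e-07] 0.031217959515400597 60.85978031158447 [ 0.06071074 -0.14241247  0.02384145] 12.8167
```

View pics/s5.png

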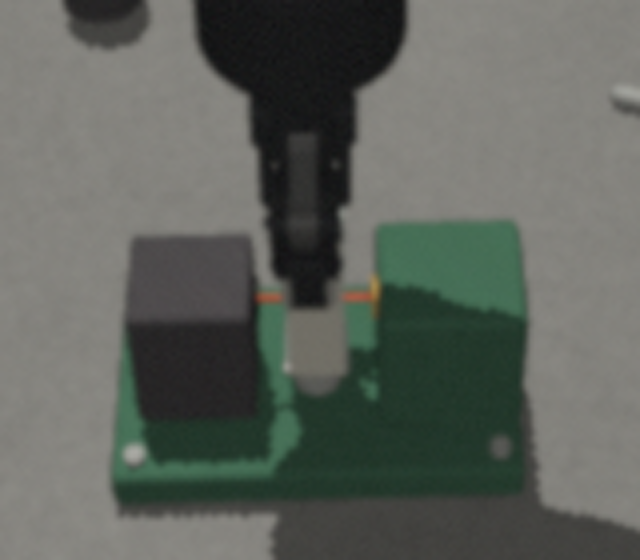

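View pics/w5.png

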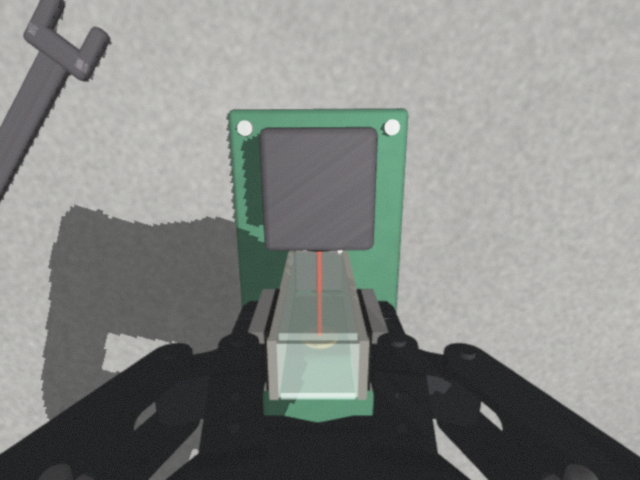

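Both pictures show the cell upright and centred between the housings: crop columns 285–347 in a gap of 257–378, beam line at column 319 straight down the middle. The press force is about 6.4 N, so the seat is near half-way. I'll hand it in.

```bash
python3 -c "
from bench import *
print(sign_off())"
```

```text
the job is handed in; nothing more can be done
None
```

I handed the job in with the cell gripped by its frosted faces at 60 N, upright and centred on the light path, pressing the seat about 7 mm down (about 6.4 N, estimated from the wrist force); no verdict was returned.

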